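# Square a dental cast into the corner stop

### The arm

A 6-joint arm with a two-finger parallel gripper is mounted at the origin on the work surface. World frame = base frame: x ahead of the robot, y to its left, z up, the work surface at z = 0. Lengths are in m, angles in rad, forces in N, time in s.
With the tool pointing down it reaches from about 0.225 to 0.875 m from the base axis. Payload 3.4 kg.
Tool frame: the origin (TCP) lies between the finger pads, 19 mm behind the fingertips; this is the grasp point; z points along the fingers, y is the line along which they close (so a half turn about z gives the same grasp; the last joint's range is limited). The gripper opens to 85 mm and grips with 20 to 120 N. Pads are 22 mm wide; open, the fingers measure 114 mm over their backs; the gripper's body (76 mm by 85 mm) begins 54 mm behind the grasp point. The pads swing forward as they close: fully open they stand 13 mm farther back than shut.
Start: joints at [-0.121, 0.276, 1.505, -0, 1.361, -0.121], TCP at [0.575, -0, 0.25] pointing down, gripper open.
Joint ranges: [-2.89, 2.89], [-0.75, 2.08], [0.22, 2.7], [-1.18, 4.32], [0.11, 2.71], [-2.7, 2.7]. Speed limits (rad/s): [2.57, 2.57, 3.14, 3.14, 3.14, 3.14].

### API

Orientations are given as a unit quaternion [w, x, y, z].
In Python, from rig import manip, get_image, camera_info gives the robot as it stands. The module is installed in compiled form; this text tells all that it offers.
- The arm moves only by the shell command python3 -m crank 'ROWS' [FORCE]. ROWS is a JSON object of lists of equal length, an entry for each row: "translation": the shift along the tool's x, y, z in mm, a list of three; "roll": the turn about the tool's z in rad; "fingers": the opening, from 0 (shut) to 1 (fully open). A call has 1 to 8 rows; each row shifts and turns the commanded pose from where the row before left it, along the tool's axes as they then stand; what a row does not reach is not made up. A row lasts 1/10 s, in which the tool goes at most 50 mm and 8.59 degrees, less where a joint would pass 70% of its speed; a pose out of reach is approached as far as the arm can. A call is refused whole if a number of a shift passes 50 or a number of a turn 0.15, either way. A call with a gripper value outside its range is refused whole. The fingers move at their own pace and stop on an object; FORCE is the grip in N (left out, the last holds). Time passes only in rows, so rows that do not move let the fingers close. It gives the time, the measured TCP pose, the force, the opening and the grip force at its end, in the units of the state.
- manip.get_state(): the state, without advancing time (a new reading comes with each control period).
- get_image(name): name is "scene" or "side" or "wrist"; returns the picture (384x512x3 uint8, blue, green, red); there is no depth.
- camera_info(name): a dict with "mtx" (3x3 intrinsics, pixels), "D" ([k1, k2, p1, p2, k3] as OpenCV has them; the pictures are not rectified), "rvec" (rotation vector, rad) and "tvec" (3), from world to camera coordinates, as OpenCV has them. Camera axes: x right, y down, z forward; pixel columns grow to the right and rows downward; lengths in m; the calibration is good to about 2 mm. A picture is of the moment at which its call begins: read the wrist's pose just before it. camera_info takes no time and is no camera call; for the wrist camera it gives the pose at the moment of the call.
- manip.sign_off(): hands the job in; it is judged then, once.
The state is a dict: "clock": time; "qpos": joint angles; "qd": joint speeds; "effort": joint torques, N m; "position": TCP position; "ee_rot": TCP orientation; "contact_force": force on the tool from outside, world axes, zero at the start; "moment": the same for the moment, N m; "width": finger opening in m; "gripper_force": force on a finger pad.
Only numpy, scipy, OpenCV 4.12 (cv2) and the standard library are available. Lean on these libraries where they do the work, as an engineer would, in place of code of your own. Each camera call takes 0.05 s, during which the arm holds its last target. There are 200 camera calls.

### The job

Push the dental cast with the pink gums and yellow base along the bench into the corner of the red squaring stop, so that its flat back lies flush along the long fence and its side touches the short end stop, ready to be measured. Only push it by the sides of its base with the fingers: do not pinch it, straddle it or lift it off the bench, and do not touch its wax teeth or gums. Leave the other cast and everything else where they stand, and finish with the hand clear.

Things in the scene. Friction and masses are not known exactly. Their poses are not given: they have to be found in the camera images.
- cast: Loose 0.2 kg cast to push: yellow base, pink gums, white teeth. 56 mm deep (x), 66 wide (y), 39 high; base 24 high, upright sides. Origin: centre of underside, z up. Flat back (heel, 66 wide) at x = +28, starts facing the fence. Sides (y = +-33) flat from x = -4 to +28, then tapering to a flat front 40 mm wide at x = -28. Slides with ordinary friction (1 to 3 N).
- cast_teeth: The fragile wax gums and teeth of that cast, a horseshoe arch fixed on the base, from 24 to 39 mm above the bench, set back at least 6 mm from the base's flat front and sides. Origin and axes as cast. Not to be touched.
- cast_heel (a point): Middle of the cast's flat back face, 12 mm above the bench (cast frame: 28, 0, 12 mm).
- cast_side (a point): Middle of the flat part of the cast's +y side, 12 mm above the bench (cast frame: 12, 33, 12 mm). This side goes against the end stop.
- stop: Red metal L fixed to the bench, bars 14 mm thick, 20 high. Origin: inner corner at bench level, z up. Long fence along y from the corner to y = -280, inner face x = 0; short end stop along x from the corner to x = -66, inner face y = 0. The cast belongs inside the L (x < 0, y < 0), axes parallel to the stop's, origin at x = -28, y = -33 mm.
- blue_cast: Another loose cast of the same shape and size, with a blue base, blue gums and cream teeth, also standing in front of the fence, to be left alone. Origin and axes as cast.
- articulator: Loose black dental articulator frame, 90 x 130 mm, 132 mm high. Origin: centre of its underside. Leave alone.
- jar: Loose amber glass jar with red cap, 52 mm diameter, 60 mm high. Origin: centre of its underside. Leave alone.
- bottle: Loose white bottle, 44 mm diameter, 130 mm high. Origin: centre of its underside. Leave alone.
- red_box: Loose red and pink plastic box, 60 x 45 x 33 mm. Origin: centre of its underside. Leave alone.
- spatula: Loose wax spatula with a dark wooden handle, 160 mm long, lying along its x axis. Origin: centre of its underside. Leave alone.
There are look-alikes about, which are no part of the job. There is more than one size of the cast; the one meant has the size given above.

How it is judged:
By the outcome, as a careful person would: the job done as asked, in the order asked, and still so for the second after the job is handed in, with the robot touching nothing.
It also fails if it takes over 72 s, if anything falls off the work surface, if the arm or the gripper's body presses on something with over 40 N, if the wrist force passes 120 N, or if a joint passes its speed limit or range.

## Working session

There is one attempt and no reset: what is moved stays moved. The work goes in short steps, Python scripts to look and compute and a shell command to move; the robot and the scene stay as the last step left them, time stands still between calls to the robot, and variables do not carry over. Pictures are saved under pics/ and viewed, at most 10 in all, crops included, and the job is handed in when it is done.

```bash
mkdir -p pics
cat > h.py <<'E'
import numpy as np, cv2
from rig import manip, get_image, camera_info
def snap(cam,fn,crop=None,s=1):
    im=get_image(cam)
    if crop: x0,y0,x1,y1=crop; im=im[y0:y1,x0:x1]
    cv2.imwrite('pics/'+fn,cv2.resize(im,None,fx=s,fy=s,interpolation=cv2.INTER_CUBIC))
def ray(px,z,ci):
    u=cv2.undistortPoints(np.float64(px).reshape(-1,1,2),ci['mtx'],ci['D']).reshape(-1,2)
    R=cv2.Rodrigues(np.float64(ci['rvec']))[0];t=np.float64(ci['tvec']).ravel()
    c=-R.T@t; d=np.c_[u,np.ones(len(u))]@R
    return c+d*((np.array(z)-c[2])/d[:,2])[:,None]
def proj(p,ci): return cv2.projectPoints(np.float64(p).reshape(-1,1,3),np.float64(ci['rvec']),np.float64(ci['tvec']),ci['mtx'],ci['D'])[0].reshape(-1,2)
E
python3 - <<'E'
from h import *
import numpy as np
a=get_image('scene');b=get_image('wrist');c=get_image('side')
cv2.imwrite('pics/a.png',cv2.resize(a,(800,600)))
cv2.imwrite('pics/raw_scene.png',a);cv2.imwrite('pics/raw_side.png',c);cv2.imwrite('pics/raw_wrist.png',b)
cv2.imwrite('pics/b.png',np.vstack([cv2.resize(np.hstack([b,c]),(800,300))]))
for n in('scene','side','wrist'):
    ci=camera_info(n);R=cv2.Rodrigues(np.float64(ci['rvec']))[0];print(n,-R.T@np.ravel(ci['tvec']),R[2])
print(manip.get_state())
E
```

```text
scene [1.15066374 0.71084203 0.96640109] [-0.46798664 -0.55579199 -0.68708352]
side [ 0.2789928  -0.62004985  0.76641485] [ 0.25787894  0.63143582 -0.7312915 ]
wrist [0.5749582  0.07406148 0.37339167] [-0.00173314 -0.29161292 -0.95653484]
{'clock': 0.15, 'qpos': array([-1.20970603e-01,  2.76458422e-01,  1.50585078e+00,  1.55940979e-05,
        1.36070761e+00, -1.20984463e-01]), 'qd': array([ 0.00186866, -0.00196926, -0.00464667,  0.00056035, -0.00150268,
       -0.00112653]), 'effort': array([ 9.65923646e-04, -4.17143512e+01, -2.46032345e+01, -1.26433165e-04,
        7.58384820e-03, -3.43765259e-05]), 'position': array([5.74626412e-01, 6.22416919e-05, 2.49330081e-01]), 'ee_rot': array([-5.65306408e-04,  7.07102855e-01,  7.07110348e-01, -4.33070534e-04]), 'contact_force': array([-0.24351606, -0.22258226,  0.11563151]), 'moment': array([-0.06768097, -0.00945424, -0.00869989]), 'gripper_force': 0.0, 'width': 0.08546722614880316}
```

View pics/a.png

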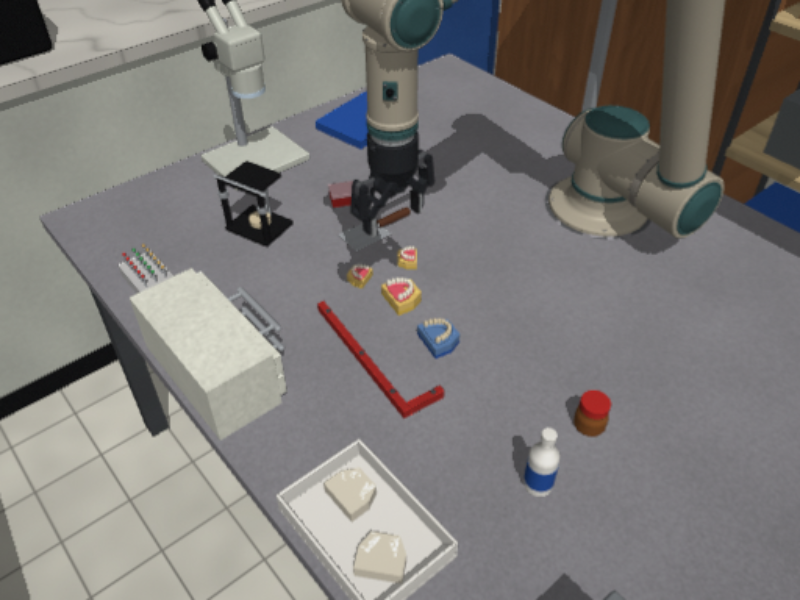

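View pics/b.png

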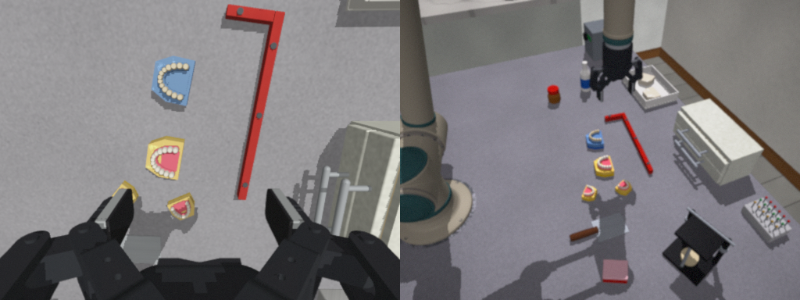

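The scene view (800x600) shows these candidates:
- Large yellow/pink cast at (401,294).
- Two small yellow/pink look-alikes at (360,274) and (408,257).
- Blue cast at (439,336).
- Stone-coloured casts in the tray at (350,490) and (380,555).

The large yellow one fits the description. I'll check it in a close crop.

Run:
```python
import cv2
a=cv2.imread('pics/raw_wrist.png')[0:290,140:400]
cv2.imwrite('pics/c.png',cv2.resize(a,None,fx=2.06,fy=2.06,interpolation=cv2.INTER_CUBIC))
```

```text
(no output)
```

View pics/c.png

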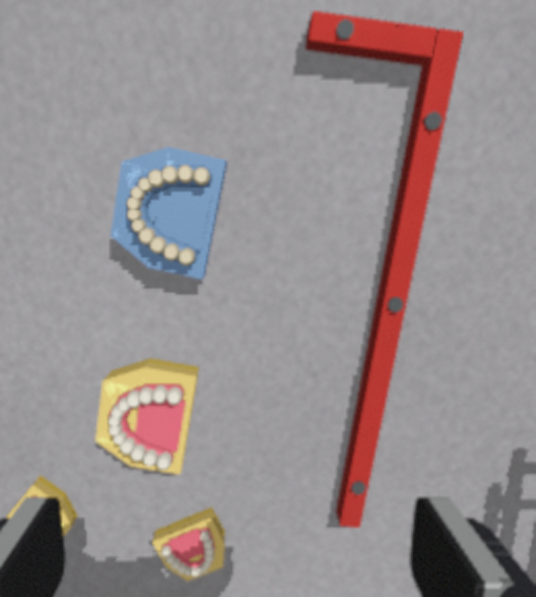

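```bash
cat > fit.py <<'E'
from h import *
from scipy.optimize import least_squares
def pose(P,p):
    c,s=np.cos(p[2]),np.sin(p[2]);P=np.float64(P)/1000
    return np.c_[c*P[:,0]-s*P[:,1]+p[0],s*P[:,0]+c*P[:,1]+p[1],P[:,2]]
def fit(P,px,ci,x0=(.55,.05,0)):
    r=least_squares(lambda p:(proj(pose(P,p),ci)-px).ravel(),x0,loss='soft_l1')
    return r.x,np.abs(r.fun).reshape(-1,2).max(1).round(1)
E
python3 - <<'E'
from fit import *
ci=camera_info('wrist')
D=dict(stop=([(14,14,20),(14,-280,20),(-66,14,20),(-66,0,20),(0,0,20),(0,-280,20)],[(462,33),(361,525),(314,12),(308,42),(434,57),(342,524)]),
cast=([(28,-33,24),(28,33,0),(-4,33,0),(-28,20,24),(-28,-20,24),(-4,-33,24)],[(181,474),(199,367),(150,359),(104,383),(97,440),(133,467)]),
blue=([(28,33,24),(28,-33,24),(-4,33,24),(-28,20,24),(-28,-20,24),(-4,-33,24)],[(226,160),(203,280),(167,149),(124,162),(112,240),(152,270)]))
res={}
for k,(P,c) in D.items():
    px=np.float64(c)/2.06+[140,0]
    res[k],e=fit(P,px,ci);print(k,res[k].round(4),np.degrees(res[k][2]).round(2),e)
s=res['stop'];c,si=np.cos(s[2]),np.sin(s[2])
for k in('cast','blue'):
    d=res[k][:2]-s[:2];print(k,'in stop',(1000*np.array([c*d[0]+si*d[1],-si*d[0]+c*d[1]])).round(1),np.degrees(res[k][2]-s[2]))
E
```

```text
stop [ 0.6777  0.1513 -0.12  ] -6.87 [1.3 1.8 0.6 0.3 0.9 1.1]
cast [ 0.5171 -0.0499 -0.1684] -9.65 [0.4 0.2 0.2 0.5 1.  0.4]
blue [ 0.5348  0.0737 -0.1903] -10.9 [0.2 1.  0.7 1.3 0.7 0.7]
cast in stop [-135.3 -219. ] -2.7761336595827637
blue in stop [-132.5  -94.1] -4.028334136325933
```

The crop confirms it. The yellow/pink cast at crop (147,417) is full size (fit residual ≤1 px). It stands about 107 mm from the fence, and the blue cast leaves a corridor of about 100 mm along the fence. My plan is to push squarely on the front face until the heel meets the fence, then push on the -y side along the fence. Rolling now, so that tool x points along +x of the stop.

```bash
python3 - <<'E'
from h import *
ci=camera_info('wrist')
px=np.float64([(190,545),(158,545),(225,540),(40,480),(72,515),(488,510),(520,450)])/2.06+[140,0]
w=ray(px,[.01,.01,.01,.01,.01,.08,.08],ci);s=np.array([.6777,.1513]);t=-.12
print(np.c_[w,1000*((w[:,:2]-s)@np.array([[np.cos(t),-np.sin(t)],[np.sin(t),np.cos(t)]]))].round(3))
E
python3 -m crank '{"translation":[[0,0,0],[0,0,0],[0,0,0],[0,0,0],[0,0,0],[0,0,0],[0,0,0],[0,0,0]],"roll":[0.15,0.15,0.15,0.15,0.15,0.15,0.15,0.15],"fingers":[0,0,0,0,0,0,0,0]}' 30
python3 -m crank '{"translation":[[0,0,0],[0,0,0],[0,0,0],[0,0,0],[0,0,0]],"roll":[0.15,0.15,0.15,0.041,0],"fingers":[0,0,0,0,0]}'
cat >> fit.py <<'E'
S=np.array([.6777,.1513,-.12])
def to(xy,z):   # shift in tool axes (mm) to reach stop-frame xy mm, world z mm; heading error
    from scipy.spatial.transform import Rotation as R
    st=manip.get_state();q=st['ee_rot'];M=R.from_quat([q[1],q[2],q[3],q[0]]).as_matrix()
    g=np.append(pose([[*xy,0]],S)[0][:2],z/1000)
    return (1000*M.T@(g-st['position'])).round(1),'tool x yaw-stop deg',np.degrees(np.arctan2(M[1,0],M[0,0])-S[2]).round(2),'F',st['contact_force'].round(1)
E
python3 -c "
from fit import *
print(to((-205,-220),100),to((-205,-220),45))"
```

```text
[[ 5.42000e-01 -1.47000e-01  1.00000e-02 -9.89600e+01 -3.12384e+02]
 [ 5.20000e-01 -1.47000e-01  1.00000e-02 -1.20982e+02 -3.15052e+02]
 [ 5.66000e-01 -1.43000e-01  1.00000e-02 -7.53200e+01 -3.05569e+02]
 [ 4.43000e-01 -9.80000e-02  1.00000e-02 -2.03354e+02 -2.75357e+02]
 [ 4.62000e-01 -1.24000e-01  1.00000e-02 -1.81072e+02 -2.98961e+02]
 [ 7.12000e-01 -8.20000e-02  8.00000e-02  6.21140e+01 -2.27808e+02]
 [ 7.25000e-01 -4.70000e-02  8.00000e-02  7.03420e+01 -1.91169e+02]]
clock: 0.95
position: [0.5748, 0.0, 0.2496]
ee_rot: [-0.0, 0.983, 0.181, -0.0]
contact_force: [0.2, -0.1, 0.2]
width: 0.0001
gripper_force: 0.0
clock: 1.45
position: [0.5748, 0.0, 0.2497]
ee_rot: [-0.0, 0.998, -0.06, -0.0]
contact_force: [-0.2, 0.6, 0.9]
width: -0.0
gripper_force: 0.0
(array([-120.9,   57.5,  149.8]), 'tool x yaw-stop deg', np.float64(-0.0), 'F', array([-0.2,  0.6,  0.9])) (array([-120.9,   57.5,  204.8]), 'tool x yaw-stop deg', np.float64(-0.0), 'F', array([-0.2,  0.6,  0.9]))
```

```bash
python3 -m crank '{"translation":[[-30,14,20],[-30,14,20],[-30,14,20],[-31,15,20],[0,0,30],[0,0,40],[0,0,30],[0,0,20]],"roll":[0,0,0,0,0,0,0,0],"fingers":[0,0,0,0,0,0,0,0]}'
python3 - <<'E'
from fit import *
print(to((-205,-220),30))
im=get_image('wrist'); cv2.imwrite('pics/raw2.png',im)
sd=get_image('side'); cv2.imwrite('pics/raw2s.png',sd)
p=proj([manip.get_state()['position']],camera_info('side'))[0].astype(int);print(p)
c=sd[p[1]-50:p[1]+70,p[0]-60:p[0]+60]
cv2.imwrite('pics/d.png',np.hstack([cv2.resize(im,(453,340)),cv2.resize(c,(340,340),interpolation=cv2.INTER_CUBIC)]))
E
```

```text
clock: 2.25
position: [0.4467, -0.0419, 0.0482]
ee_rot: [-0.0, 0.998, -0.06, -0.001]
contact_force: [-0.0, -0.5, -0.4]
width: 0.0001
gripper_force: 0.0
(array([ 1.2,  0.6, 18.2]), 'tool x yaw-stop deg', np.float64(0.04), 'F', array([-0. , -0.5, -0.4]))
[232 211]
```

View pics/d.png

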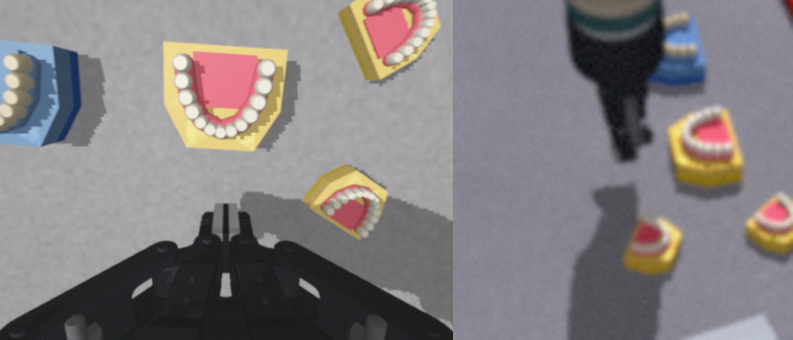

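The wrist view shows the shut fingertips at (226,215), with the cast straight ahead. Its front edge runs (188,148)–(256,150), and a small look-alike sits at (345,200), off to the side. I'll refit the cast and then lower.

```bash
python3 - <<'E'
from fit import *
ci=camera_info('wrist')
P=[(28,33,24),(28,-33,24),(-28,20,24),(-28,-20,24),(-4,33,24)]
px=np.float64([(163,42),(288,49),(188,148),(256,150),(166,100)])/.885
r,e=fit(P,px,ci);d=r[:2]-S[:2];c,s=np.cos(S[2]),np.sin(S[2])
print(r,e,1000*(c*d[0]+s*d[1]),1000*(-s*d[0]+c*d[1]),np.degrees(r[2]-S[2]))
E
python3 -m crank '{"translation":[[0,0,6],[0,0,6],[0,0,5],[0,0,0]],"roll":[0,0,0,0],"fingers":[0,0,0,0]}'
python3 - <<'E'
from fit import *
print(to((-205,-220),30))
E
```

```text
[ 0.51475871 -0.04935091 -0.16444765] [0.4 1.2 0.2 0.9 5.5] -137.74915274293102 -218.71401553869092 -2.5466625200719704
clock: 2.75
position: [0.4481, -0.0421, 0.033]
ee_rot: [0.0, 0.998, -0.06, 0.0]
contact_force: [-0.2, 0.3, -0.4]
width: 0.0004
gripper_force: 0.0
(array([-0.2,  0.5,  3. ]), 'tool x yaw-stop deg', np.float64(-0.0), 'F', array([-0.2,  0.3, -0.4]))
```

```bash
python3 -m crank '{"translation":[[5,0,4],[8,0,0],[8,0,0],[8,0,0],[8,0,0],[8,0,0],[8,0,0],[8,0,0]],"roll":[0,0,0,0,0,0,0,0],"fingers":[0,0,0,0,0,0,0,0]}'
python3 -m crank '{"translation":[[8,0,0],[8,0,0],[8,0,0],[8,0,0],[8,0,0],[8,0,0],[8,0,0],[5,0,0]],"roll":[0,0,0,0,0,0,0,0],"fingers":[0,0,0,0,0,0,0,0]}'
python3 - <<'E'
from fit import *
print(to((-67,-220),29))
im=get_image('wrist'); cv2.imwrite('pics/raw3.png',im)
sc=get_image('scene')
p=proj([manip.get_state()['position']],camera_info('scene'))[0].astype(int)
c=sc[p[1]-40:p[1]+80,p[0]-60:p[0]+60]
cv2.imwrite('pics/e.png',np.hstack([cv2.resize(im,(453,340)),cv2.resize(c,(340,340),interpolation=cv2.INTER_CUBIC)]))
E
```

```text
clock: 3.55
position: [0.5096, -0.0495, 0.0289]
ee_rot: [-0.0, 0.998, -0.06, 0.0]
contact_force: [-1.1, 0.6, -1.0]
width: -0.0003
gripper_force: 0.5
clock: 4.35
position: [0.5702, -0.0569, 0.0291]
ee_rot: [0.0, 0.998, -0.06, 0.0]
contact_force: [-1.3, 0.2, 1.5]
width: 0.0001
gripper_force: 0.9
(array([14.8,  0.4,  0.1]), 'tool x yaw-stop deg', np.float64(-0.01), 'F', array([-1.3,  0.2,  1.5]))
```

View pics/e.png

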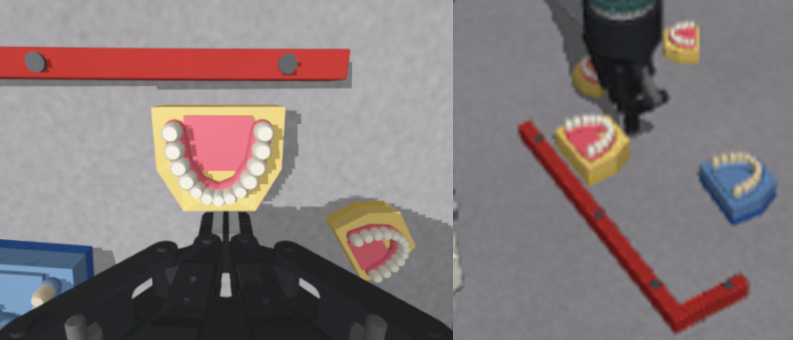

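Run:
```python
from fit import *
ci=camera_info('wrist')
def st(w): 
    d=w[:,:2]-S[:2];c,s=np.cos(S[2]),np.sin(S[2]);return (1000*np.c_[c*d[:,0]+s*d[:,1],-s*d[:,0]+c*d[:,1]]).round(1)
# fence top outer edge L/R (z20, x=14), heel top edge L/R (z24), front edge
im=cv2.imread('pics/raw3.png').astype(int)
red=(im[...,2]>120)&(im[...,1]<90)&(im[...,0]<90)
pts=[]
for u in (20,60,120,200,260,340,380):
    v=np.where(red[:120,u])[0];pts.append((u,v.min()-.5,v.max()+.5))
pts=np.array(pts);print(pts)
print('outer top',st(ray(pts[:,[0,1]],.02,ci))[:,0],'inner lower z20',st(ray(pts[:,[0,2]],.02,ci))[:,0],'z0',st(ray(pts[:,[0,2]],0,ci))[:,0])
print('heel',st(ray(np.array([(153,107),(285,108)])/.885,.024,ci)),'front',st(ray(np.array([(183,210),(257,211)])/.885,.024,ci)))
```

```text
[[ 20.   52.5  87.5]
 [ 60.   53.5  87.5]
 [120.   54.5  88.5]
 [200.   54.5  88.5]
 [260.   54.5  89.5]
 [340.   55.5  89.5]
 [380.   55.5  89.5]]
outer top [12.8 12.5 12.3 12.4 12.4 12.  11.9] inner lower z20 [-1.  -0.9 -1.2 -1.1 -1.5 -1.5 -1.6] z0 [-0.   0.1 -0.3 -0.2 -0.6 -0.7 -0.7]
heel [[ -14.6 -184.2]
 [ -15.  -249.3]] front [[ -70.4 -196.3]
 [ -71.  -237.5]]
```

The view shows the cast square to the fence, with its heel at row 107 and the fence edge at row 80; that is a gap of about 13.5 mm. The blue cast is untouched. I'll close the gap gently.

```bash
python3 -m crank '{"translation":[[5,0,0],[4,0,0],[3,0,0],[1,0,0],[0,0,0]],"roll":[0,0,0,0,0],"fingers":[0,0,0,0,0]}'
python3 -m crank '{"translation":[[0.7,0,0],[0.7,0,0]],"roll":[0,0],"fingers":[0,0]}'
```

```text
clock: 4.95
position: [0.5825, -0.0584, 0.029]
ee_rot: [0.0, 0.998, -0.06, 0.0]
contact_force: [0.4, -0.1, 0.5]
width: 0.0001
gripper_force: 0.2
clock: 5.15
position: [0.5827, -0.0583, 0.029]
ee_rot: [-0.0, 0.998, -0.06, -0.001]
contact_force: [-4.3, -0.3, 1.8]
width: 0.0
gripper_force: 1.6
```

```bash
python3 -m crank '{"translation":[[0.7,0,0],[0.7,0,0],[0,0,0]],"roll":[0,0,0],"fingers":[0,0,0]}'
python3 -m crank '{"translation":[[-8,0,0],[-12,0,0],[-20,0,-40],[0,0,-50]],"roll":[0,0,0,0],"fingers":[0,0,0,0]}'
python3 -m crank '{"translation":[[0,30,0],[0,30,0],[0,0,0],[0,0,0],[0,0,0],[0,0,0],[0,0,0],[0,0,0]],"roll":[-0.15,-0.15,-0.15,-0.15,-0.15,-0.15,-0.15,-0.15],"fingers":[0,0,0,0,0,0,0,0]}'
python3 -m crank '{"translation":[[0,0,0],[0,0,0],[0,0,0],[0,0,0]],"roll":[-0.15,-0.15,-0.071,0],"fingers":[0,0,0,0]}'
python3 - <<'E'
from fit import *
print(to((-19,-285),70),to((-19,-285),29))
E
```

```text
clock: 5.45
position: [0.5828, -0.0583, 0.029]
ee_rot: [-0.0, 0.998, -0.06, -0.002]
contact_force: [-6.2, -0.2, 5.6]
width: 0.0002
gripper_force: 3.0
clock: 5.85
position: [0.5398, -0.0527, 0.117]
ee_rot: [-0.001, 0.998, -0.06, -0.005]
contact_force: [1.2, -0.1, 0.0]
width: 0.0001
gripper_force: 0.0
clock: 6.65
position: [0.5422, -0.1135, 0.119]
ee_rot: [0.0, 0.856, 0.517, 0.0]
contact_force: [-0.7, -0.2, 0.1]
width: 0.0
gripper_force: 0.0
clock: 7.05
position: [0.5423, -0.1135, 0.119]
ee_rot: [0.0, 0.748, 0.663, 0.0]
contact_force: [-0.1, 0.3, 0.5]
width: -0.0
gripper_force: 0.0
(array([-5.9, 83.7, 49.1]), 'tool x yaw-stop deg', np.float64(89.98), 'F', array([-0.1,  0.3,  0.5])) (array([-5.9, 83.7, 90.1]), 'tool x yaw-stop deg', np.float64(89.98), 'F', array([-0.1,  0.3,  0.5]))
```

```bash
python3 -m crank '{"translation":[[-6,28,0],[0,28,0],[0,27,10],[0,0,30],[0,0,20],[0,0,15],[0,0,10],[0,0,0]],"roll":[0,0,0,0,0,0,0,0],"fingers":[0,0,0,0,0,0,0,0]}'
python3 - <<'E'
from fit import *
print(to((-20,-285),29))
im=get_image('wrist'); cv2.imwrite('pics/raw4.png',im)
cv2.imwrite('pics/f.png',cv2.resize(im,(800,600),interpolation=cv2.INTER_CUBIC))
E
```

```text
clock: 7.85
position: [0.6231, -0.1292, 0.0326]
ee_rot: [-0.001, 0.749, 0.663, -0.001]
contact_force: [-0.2, 1.1, -0.2]
width: -0.0001
gripper_force: 0.0
(array([-0. ,  0.7,  3.6]), 'tool x yaw-stop deg', np.float64(89.94), 'F', array([-0.2,  1.1, -0.2]))
```

View pics/f.png

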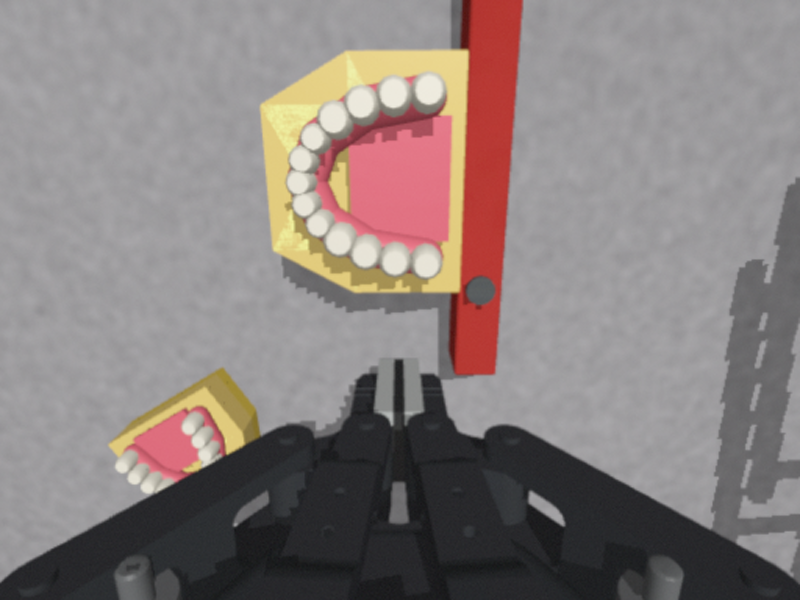

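The cast is flush on the fence (heel edge u≈463), and the shut fingers at u 355–443 sit opposite the flat of its -y side and clear of the fence. Pushing along the fence now.

```bash
python3 -m crank '{"translation":[[5,0,3],[8,0,0],[8,0.1,0],[8,0.1,0],[8,0.1,0],[8,0.1,0],[8,0.1,0],[8,0.1,0]],"roll":[0,0,0,0,0,0,0,0],"fingers":[0,0,0,0,0,0,0,0]}'
python3 -m crank '{"translation":[[8,0.1,0],[8,0.1,0],[8,0.1,0],[8,0.1,0],[8,0.1,0],[8,0.1,0],[5,0,0],[0,0,0]],"roll":[0,0,0,0,0,0,0,0],"fingers":[0,0,0,0,0,0,0,0]}'
python3 - <<'E'
from fit import *
print(to((-20,-77),29))
im=get_image('wrist'); cv2.imwrite('pics/raw5.png',im)
cv2.imwrite('pics/g.png',cv2.resize(im,(800,600),interpolation=cv2.INTER_CUBIC))
E
```

```text
clock: 8.7
position: [0.6323, -0.0688, 0.0314]
ee_rot: [0.0, 0.748, 0.664, -0.0]
contact_force: [-1.4, -4.5, 3.7]
width: -0.0001
gripper_force: 2.1
clock: 9.5
position: [0.6391, -0.0148, 0.0307]
ee_rot: [-0.001, 0.748, 0.664, 0.001]
contact_force: [0.2, 0.4, -0.6]
width: -0.0002
gripper_force: 0.0
(array([92.6, -1.5,  1.9]), 'tool x yaw-stop deg', np.float64(90.02), 'F', array([ 0.2,  0.4, -0.6]))
```

View pics/g.png

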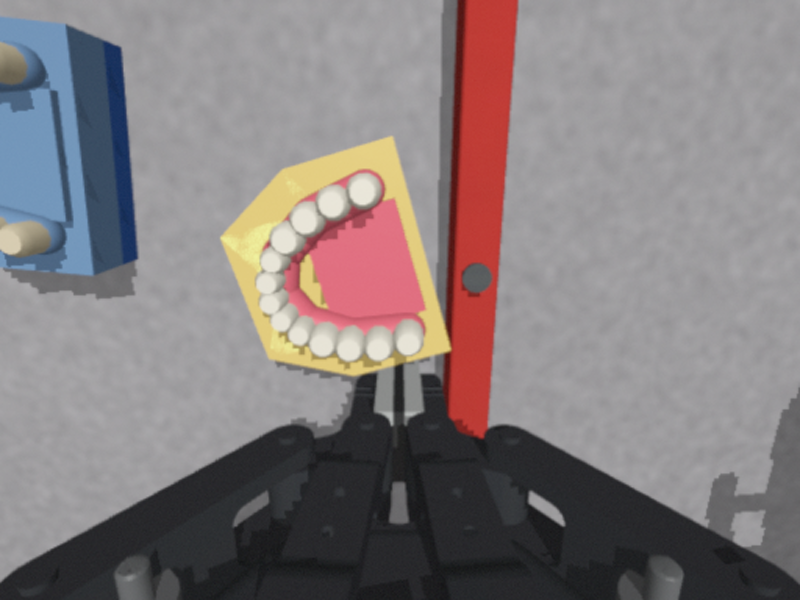

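The picture shows the cast has yawed about 14° counter-clockwise: heel corners at (394,138) and (450,350), the latter on the fence. The contact was too near the fence compared with the cast's centre. A better contact is its -y taper, whose normal (61.6° in the cast frame) passes near the centroid and presses the cast into both fences. I'll back off, roll to that direction, and measure.

```bash
python3 - <<'E'
from fit import *
ci=camera_info('wrist')
P=[(28,33,24),(28,-33,24),(-4,33,24),(-28,20,24),(-28,-20,24),(-4,-33,24)]
px=np.float64([(394,138),(450,350),(283,170),(221,238),(270,350),(358,375)])/1.5625
r,e=fit(P,px,ci);d=r[:2]-S[:2];c,s=np.cos(S[2]),np.sin(S[2]);d=1000*np.array([c*d[0]+s*d[1],-s*d[0]+c*d[1]])
a=r[2]-S[2];R=np.array([[np.cos(a),-np.sin(a)],[np.sin(a),np.cos(a)]])
print('cast',d,np.degrees(a),e)
for q in [(28,-33),(28,33),(-4,-33),(-16,-26.5),(-28,-20),(1.85,0)]: print(q,(d+R@q).round(1))
# start: 30 mm + 11 back from taper mid along 61.6deg
n=np.array([np.cos(np.radians(61.6)),np.sin(np.radians(61.6))]);print('start',d+R@(-18,-25.5)-36*n)
E
python3 -m crank '{"translation":[[-15,0,0],[-15,0,0],[0,-10,0],[0,-10,0],[0,-10,0],[0,0,0]],"roll":[0,0,0.15,0.15,0.15,0.046],"fingers":[0,0,0,0,0,0]}'
python3 - <<'E'
from fit import *
print(to((-60,-190),29))
E
```

```text
cast [ -37.83518317 -128.82930575] 15.954591717117315 [1.3 1.3 0.4 0.2 5.7 2. ]
(28, -33) [  -1.8 -152.9]
(28, 33) [-20.  -89.4]
(-4, -33) [ -32.6 -161.7]
(-16, -26.5) [ -45.9 -158.7]
(-28, -20) [ -59.3 -155.8]
(1.85, 0) [ -36.1 -128.3]
start [ -65.254968   -189.96214841]
clock: 10.15
position: [0.6045, -0.0393, 0.0306]
ee_rot: [-0.001, 0.889, 0.457, -0.001]
contact_force: [0.4, 0.7, 0.4]
width: -0.0003
gripper_force: 0.0
(array([  2.2, -12.7,   1.6]), 'tool x yaw-stop deg', np.float64(61.28), 'F', array([0.4, 0.7, 0.4]))
```

```bash
python3 -m crank '{"translation":[[4.6,-8.3,1.5],[9.2,-5,0],[9.2,-5,0],[3.9,-2.2,0],[3.9,-2.2,0],[3.9,-2.2,0],[3.9,-2.2,0],[0,0,0]],"roll":[0,0,0,0,0,0,0,0],"fingers":[0,0,0,0,0,0,0,0]}'
python3 - <<'E'
from fit import *
print(to((-55,-151),29))
im=get_image('wrist'); cv2.imwrite('pics/raw6.png',im)
cv2.imwrite('pics/i.png',cv2.resize(im,(800,600),interpolation=cv2.INTER_CUBIC))
E
```

```text
clock: 10.95
position: [0.607, 0.0096, 0.0295]
ee_rot: [-0.0, 0.888, 0.46, 0.0]
contact_force: [0.1, 0.3, 0.2]
width: -0.0002
gripper_force: 0.0
(array([-2.5, -0.7,  0.5]), 'tool x yaw-stop deg', np.float64(61.61), 'F', array([0.1, 0.3, 0.2]))
```

View pics/i.png

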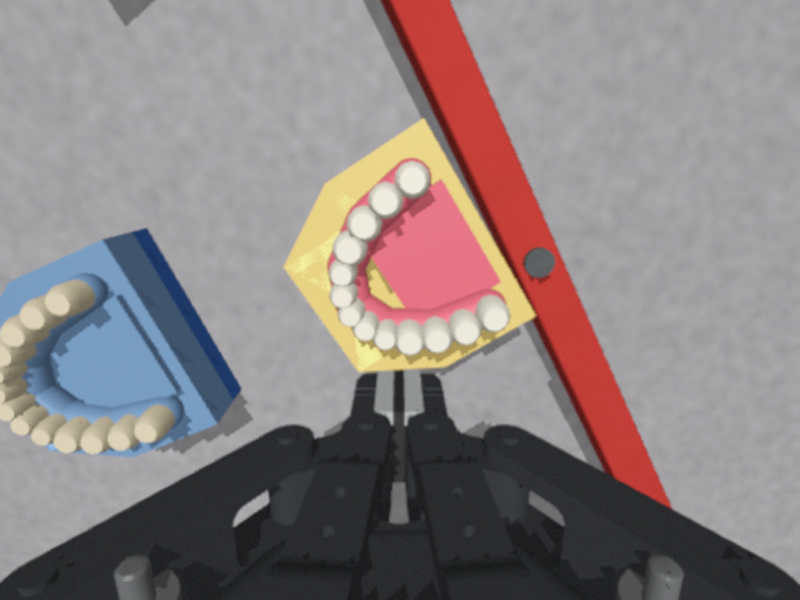

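The cast is nearly square again. Its heel runs (427,120)–(535,317) close to the fence, and the taper lies flat on the fingertips at u 375–420. Next I'll push along the taper normal to close the small gap, then along the fence.

```bash
python3 -m crank '{"translation":[[3,0,0],[3,0,0],[3,0,0],[2,0,0]],"roll":[0,0,0,0],"fingers":[0,0,0,0]}'
python3 -m crank '{"translation":[[5.3,-2.8,0],[5.3,-2.8,0],[5.3,-2.8,0],[5.3,-2.8,0],[5.3,-2.8,0]],"roll":[0,0,0,0,0],"fingers":[0,0,0,0,0]}'
python3 - <<'E'
from fit import *
print(to((-49,-69),29))
im=get_image('wrist'); cv2.imwrite('pics/raw7.png',im)
cv2.imwrite('pics/j.png',cv2.resize(im,(800,600),interpolation=cv2.INTER_CUBIC))
E
```

```text
clock: 11.4
position: [0.61, 0.0155, 0.0295]
ee_rot: [0.0, 0.888, 0.461, -0.004]
contact_force: [-8.7, -11.2, 7.7]
width: 0.0
gripper_force: 7.0
clock: 11.9
position: [0.6137, 0.045, 0.0295]
ee_rot: [0.0, 0.888, 0.46, -0.004]
contact_force: [-8.2, -8.7, 7.5]
width: 0.0001
gripper_force: 6.1
(array([ 39.8, -19.3,   0.2]), 'tool x yaw-stop deg', np.float64(61.68), 'F', array([-8.2, -8.7,  7.5]))
```

View pics/j.png

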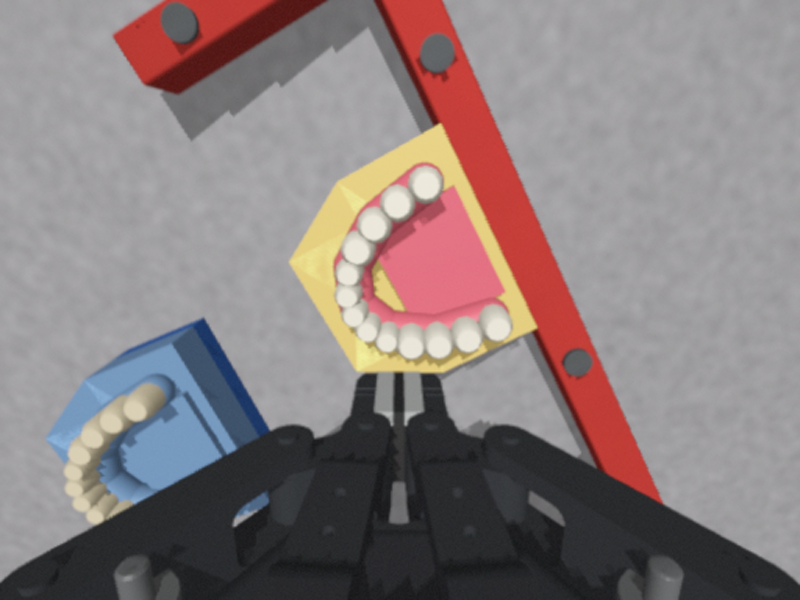

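The cast is now flush with the fence and sliding along it, and the end stop is visible at (150,60)–(330,0). The blue cast is clear. Continuing.

```bash
python3 -m crank '{"translation":[[5.3,-2.9,0],[5.3,-2.9,0],[5.3,-2.9,0],[5.3,-2.9,0],[5.3,-2.9,0],[5.3,-2.9,0]],"roll":[0,0,0,0,0,0],"fingers":[0,0,0,0,0,0]}'
python3 -m crank '{"translation":[[1.8,-0.9,0],[1.8,-0.9,0],[1.8,-0.9,0]],"roll":[0,0,0],"fingers":[0,0,0]}'
python3 -c "
from fit import *
print(to((-49,-69),29))"
```

```text
clock: 12.55
position: [0.6181, 0.0811, 0.0295]
ee_rot: [0.0, 0.888, 0.46, -0.004]
contact_force: [-6.7, -9.3, 6.5]
width: 0.0
gripper_force: 5.5
clock: 12.85
position: [0.6189, 0.0869, 0.0295]
ee_rot: [0.0, 0.888, 0.46, -0.004]
contact_force: [-7.7, -9.0, 5.3]
width: -0.0002
gripper_force: 5.9
(array([2.5, 0.6, 0.5]), 'tool x yaw-stop deg', np.float64(61.67), 'F', array([-7.7, -9. ,  5.3]))
```

```bash
python3 -m crank '{"translation":[[0.9,-0.4,0],[0.9,-0.4,0],[0.9,-0.4,0]],"roll":[0,0,0],"fingers":[0,0,0]}'
python3 -m crank '{"translation":[[0.9,-0.4,0],[0.9,-0.4,0],[0,0,0]],"roll":[0,0,0],"fingers":[0,0,0]}'
python3 -m crank '{"translation":[[0.9,-0.4,0],[0.9,-0.4,0],[0,0,0]],"roll":[0,0,0],"fingers":[0,0,0]}'
```

```text
clock: 13.15
position: [0.6192, 0.0896, 0.0295]
ee_rot: [0.0, 0.888, 0.46, -0.005]
contact_force: [-8.3, -8.8, 7.0]
width: -0.0001
gripper_force: 6.2
clock: 13.45
position: [0.6193, 0.0901, 0.0295]
ee_rot: [0.001, 0.888, 0.461, -0.006]
contact_force: [-9.0, -13.3, 7.7]
width: 0.0003
gripper_force: 7.8
clock: 13.75
position: [0.6193, 0.0902, 0.0295]
ee_rot: [0.002, 0.887, 0.461, -0.007]
contact_force: [-8.4, -18.2, 8.6]
width: 0.0004
gripper_force: 10.1
```

The force rises while the position stalls, so the cast is seated on both faces. Backing straight off, rising, and checking from above.

```bash
python3 -m crank '{"translation":[[-5,0,0],[-8,0,0],[-14,0,0],[-14,0,0],[0,0,-40],[0,0,-50],[0,0,-20],[0,0,0]],"roll":[0,0,0,0,0,0,0,0],"fingers":[0,0,0,0,0,0,0,0]}'
python3 - <<'E'
from fit import *
print(to((-49,-69),29))
im=get_image('wrist'); cv2.imwrite('pics/raw8.png',im); 
p=proj([np.append(pose([[-30,-35,0]],S)[0][:2],.02)],camera_info('wrist'))[0].astype(int);print(p)
x0,y0=max(p[0]-110,0),max(p[1]-82,0)
cv2.imwrite('pics/k.png',cv2.resize(im[y0:y0+165,x0:x0+220],(800,600),interpolation=cv2.INTER_CUBIC)); print(x0,y0)
E
```

```text
clock: 14.55
position: [0.6021, 0.0624, 0.1436]
ee_rot: [0.002, 0.888, 0.459, 0.004]
contact_force: [1.0, -0.3, -0.7]
width: -0.0001
gripper_force: 0.0
(array([ 31.7,  -0.8, 114.8]), 'tool x yaw-stop deg', np.float64(61.57), 'F', array([ 1. , -0.3, -0.7]))
[256 105]
146 23
```

View pics/k.png

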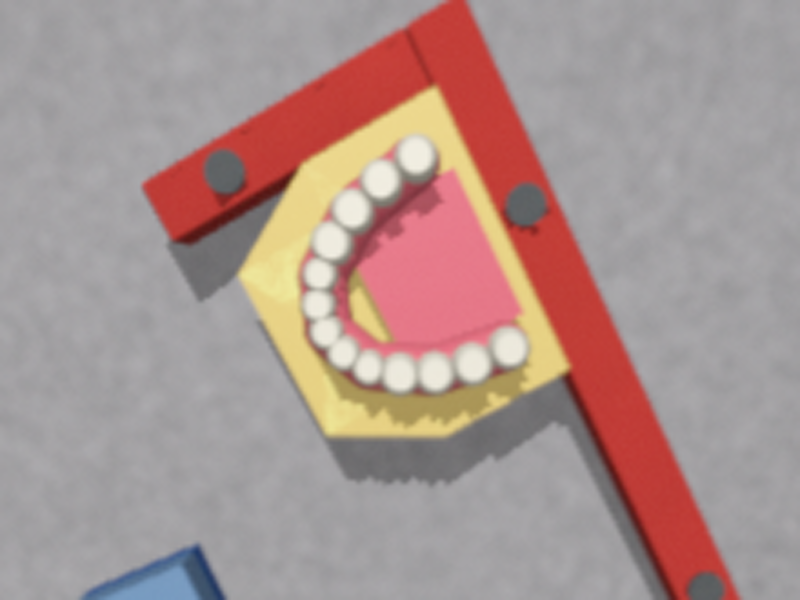

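The cast is seated: its heel lies along the fence from (438,88) to (568,370), and its side lies on the end stop from (300,165) to (438,88), with no visible gap. I'll check numerically that the blue cast hasn't moved, then hand in.

Run:
```python
from fit import *
a=cv2.imread('pics/raw_side.png').astype(int);b=get_image('side').astype(int)
x,y=(int(195*1.28),int(139*1.28))
for im in(a,b):
    m=(im[...,0]-im[...,2]>50)[y-25:y+25,x-25:x+25];print(m.sum(),np.argwhere(m).mean(0))
print(manip.get_state()['contact_force'].round(1))
print(manip.sign_off())
```

```text
301 [28.99667774 25.59136213]
300 [28.99 25.51]
[ 0.1  0.5 -0.4]
the job is handed in; nothing more can be done
None
```

The yellow/pink cast is seated in the corner of the red stop, heel flush on the fence and side against the end stop; the blue cast has not moved, the hand is clear, and I handed the job in at about 15 s.

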